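# Refit the drive wheel and hold the cover of a print feeder ready for its screws

### The arm

A 7-joint arm with a two-finger parallel gripper is mounted at the origin on the work surface. World frame = base frame: x ahead of the robot, y to its left, z up, the work surface at z = 0. Lengths are in mm, angles in degrees, forces in N, time in s.
With the tool pointing down it reaches from about 400 to 900 mm from the base axis. Payload 5.5 kg.
Tool frame: the origin (TCP) lies on the mounting face of the last link; the fingertips stand 173 mm ahead of it and the grasp point (between the pads) lies 155 mm ahead of it (bot.tip_extent is the distance from the TCP to the fingertips, in mm); z points along the fingers, y is the line along which they close (so a half turn about z gives the same grasp; the last joint's range is limited). The gripper opens to 85 mm and grips with 20 to 120 N. Pads are 22 mm wide; open, the fingers measure 114 mm over their backs; the gripper's body (76 mm by 85 mm) begins 54 mm behind the grasp point. The pads swing forward as they close: fully open they stand 13 mm farther back than shut.
Start: joints at [-51.154, 28.699, -24.465, 88.831, 12.651, 65.22, -12.049], TCP at [261.923, 594.889, 404.71] pointing down, gripper open.
Joint ranges: [-164.97, 164.97], [-17.58, 116.51], [-87.97, 89.64], [11.32, 138.91], [-80.73, 260.73], [10.89, 115.49], [-147.41, 147.41]. Speed limits (degrees/s): [147.25, 147.25, 180, 180, 180, 180, 180].

### API

Orientations are given as a 3x3 rotation matrix whose columns are the frame's x, y, z axes.
In Python, from workcell import get_obs, camera, calibration, job, bot gives the robot as it stands. The module is installed in compiled form; this text tells all that it offers.
- The arm moves only by the tool play_rows, never from a script. Its argument "steps" is a list of rows, each a list of 7 numbers: the closure, from -1 (fully open) to 1 (shut), then the shift along the tool's x, y, z scaled (see below), then the turn, a rotation vector about the tool's x, y, z scaled (see below). In form: [[jaw, dx, dy, dz, wx, wy, wz], ...]. A call has 1 to 12 rows; each row shifts and turns the commanded pose from where the row before left it, along the tool's axes as they then stand; what a row does not reach is not made up. The controller multiplies each number of a shift by 0.05 m and each number of a turn by 0.12 rad. A row lasts 1/10 s, in which the tool goes at most 50 mm and 8.59 degrees, less where a joint would pass 70% of its speed; a pose out of reach is approached as far as the arm can. A call with a number of a shift or a turn outside -1 to 1 is refused whole. A call with a gripper value outside its range is refused whole. The fingers move at their own pace and stop on an object; the grip force is fixed at half the most. Time passes only in rows, so rows that do not move let the fingers close. It gives the time, the measured TCP pose, the force, the opening and the grip force at its end, in the units of the state.
- get_obs(): the state, without advancing time (a new reading comes with each control period).
- camera(name): name is "side" or "top" or "wrist"; returns the picture (420x560x3 uint8, red, green, blue); there is no depth.
- calibration(name): a dict with "fx", "fy", "cx", "cy" (pixels), "dist" ([k1, k2, p1, p2, k3] as OpenCV has them; the pictures are not rectified), "rvec" (rotation vector, rad) and "tvec" (3), from world to camera coordinates, as OpenCV has them. Camera axes: x right, y down, z forward; pixel columns grow to the right and rows downward; lengths in mm; the calibration is good to about 2 mm. A picture is of the moment at which its call begins: read the wrist's pose just before it. calibration takes no time and is no camera call; for the wrist camera it gives the pose at the moment of the call.
- job.close_job(): hands the job in; it is judged then, once.
The state is a dict: "time": time; "qpos": joint angles; "joint_vel": joint speeds; "joint_torque": joint torques, N m; "position": TCP position; "eef_rot": TCP orientation; "ft_force": force on the tool from outside, world axes, zero at the start; "moment": the same for the moment, N m; "width": finger opening in mm; "grasp_force": force on a finger pad.
Only numpy, scipy, OpenCV 4.12 (cv2) and the standard library are available. Lean on these libraries where they do the work, as an engineer would, in place of code of your own. Each camera call takes 0.05 s, during which the arm holds its last target. There are 200 camera calls.

### The job

Put the print feeder back together: slide the grey drive wheel onto the unit's upright square shaft, turned to match, until it is fully home on its collar, and let it go. Then pick up the metal cover plate by its handle and hold it level and still about a centimetre above the three posts, touching nothing but your gripper, with each of its three screw holes right above a threaded hole so that the screws can be put in; finish while still holding it there. Leave the other things on the counter where they are.

Things in the scene. Friction and masses are not known exactly. Their poses are not given: they have to be found in the camera images.
- frame: the feed unit, fixed, to the robot's left or right, the cover on the other side: grey slab 190 (x) x 170 (y) x 20 mm; origin on the counter at the slab's centre, on the axis of the square shaft. Three steel posts 18 mm across, tops at z = 80 mm, at x,y = (-68, 0), (60, 60), (60, -60) mm. Collar 40 mm across around the shaft, top at z = 24 mm: the wheel's underside rests on it when home
- post_hole0 (a point): centre of the top of the single post (frame x,y = -68, 0), the mouth of its 6 mm threaded hole
- post_hole1 (a point): the same for the post at frame x,y = (60, 60)
- post_hole2 (a point): the same for the post at frame x,y = (60, -60)
- shaft_tip (a point): centre of the tip of the upright square steel shaft in the middle of the unit, 50 mm above the counter, 26 mm above the collar; the shaft is 16 mm square, its flats along this point's x and y; the top 4 mm taper to 11 mm square
- shaft (a joint): angle of the square shaft about the vertical relative to the frame (rad, counterclockwise from above; at 0 its flats lie along the frame's x and y); it turns stiffly, with 0.06 N m of friction
- wheel: loose grey plastic toothed drive wheel, 80 to 150 g, lying flat on the counter between unit and cover, right way up: toothed rim 60 mm across and 10 mm high, above it a square hub 30 x 30 mm up to 38 mm; square bore 17.5 mm wide right through. Origin at the centre of its underside, z up, x and y along the flats of hub and bore. Grip it by two flats of the hub, above the rim
- cover: loose aluminium cover plate, flat on the counter, handle up: 165 (x) x 150 (y) x 4 mm, 0.23 to 0.46 kg; origin: centre of its underside (balance point). Black handle bar over the centre: 12 mm wide (x), 90 mm long (y), 12 mm high, its middle 32 mm above the underside, open beneath, a leg at each end. 14 mm holes at x,y = (-68, 0), (60, 60), (60, -60) mm, like the posts: fits one way, axes along the frame's
- cover_hole0 (a point): centre, on the underside, of the cover's single hole at x,y = (-68, 0); belongs over post_hole0
- cover_hole1 (a point): the same for the hole at (60, 60); belongs over post_hole1
- cover_hole2 (a point): the same for the hole at (60, -60); belongs over post_hole2
- screwdriver: screwdriver, 200 mm, lying on the counter near the robot; origin at its underside's middle; to be left alone
- wrench: spanner, 160 mm, lying on the counter; origin at its underside's middle; to be left alone
- notes: yellow block of sticky notes, 76 x 76 x 16 mm, behind the drive wheel; origin at its underside's middle; to be left alone
- tape: brown tape roll lying flat, 100 mm across, 25 mm high; origin at its underside's middle; to be left alone
- jar: closed jar, 60 mm across, 100 mm high; origin at its underside's middle; to be left alone
- screws: open white tray with screws, 70 x 100 x 22 mm; origin at its underside's middle; to be left alone
Not all that is in view belongs to the job. What is shaped like the cover but orange is not meant.

How it is judged:
By the outcome, as a careful person would: the job done as asked, in the order asked, and still so for the second after the job is handed in, while the arm keeps its last pose, push and grip.
It also fails if it takes over 59 s, if anything falls off the work surface, if the arm or the gripper's body presses on something with over 40 N, if the wrist force passes 120 N, or if a joint passes its speed limit or range.

## Working session

There is one attempt and no reset: what is moved stays moved. The work goes in short steps, Python scripts to look and compute and a tool call to move; the robot and the scene stay as the last step left them, time stands still between calls to the robot, and variables do not carry over. Pictures are saved under pics/ and viewed, at most 10 in all, crops included, and the job is handed in when it is done.

Besides the shell and the picture viewer there is one more tool, called after "Call:" by a JSON object that holds its "method" and its "body", one argument or row to a line. play_rows: Moves the arm, as the interface text tells. Shifts and turns lie within -1 to 1; 1 stands for 0.05 m of shift or 0.12 rad of turn. Its arguments: {"type":"object","properties":{"steps":{"type":"array","items":{"type":"array","items":{"type":"number"}}}},"required":["steps"]}

```bash
mkdir -p pics
cat > h.py <<'E'
import numpy as np, cv2
from workcell import get_obs, camera, calibration, job, bot
def snap(n,f):
    c=calibration(n); im=camera(n); cv2.imwrite(f'pics/{f}.png',im[:,:,::-1]); return im,c
def K(c): return np.array([[c['fx'],0,c['cx']],[0,c['fy'],c['cy']],[0,0,1.]])
def ray(c,px):
    p=np.array(px,float).reshape(-1,1,2)
    u=cv2.undistortPoints(p,K(c),np.array(c['dist'],float)).reshape(-1,2)
    R=cv2.Rodrigues(np.array(c['rvec'],float))[0]; t=np.array(c['tvec'],float).ravel()
    return -R.T@t, np.c_[u,np.ones(len(u))]@R
def onz(c,px,z):
    o,d=ray(c,px); return o+d*((z-o[2])/d[:,2])[:,None]
def proj(c,P):
    return cv2.projectPoints(np.array(P,float).reshape(-1,1,3),np.array(c['rvec'],float),np.array(c['tvec'],float),K(c),np.array(c['dist'],float))[0].reshape(-1,2)
E
python3 - <<'E'
from h import *
ims=[]
for n in("side","top","wrist"):
    im,c=snap(n,n+'0'); o,d=ray(c,[[280,210]]); print(n,o.round(),d.round(2),c['fx'])
np.set_printoptions(suppress=True,precision=3)
s=get_obs(); print(s['time'],s['eef_rot'],s['width'])
E
```

```text
side [  32. -830.  855.] [[ 0.39  0.69 -0.61]] 380.6119326657896
top [ 174.   49. 1722.] [[ 0.2   0.01 -0.98]] 512.1367238999333
wrist [189. 627. 373.] [[ 0.27 -0.13 -0.96]] 353.9753251336618
0.15 [[-0.915  0.403 -0.001]
 [ 0.403  0.915 -0.001]
 [ 0.    -0.002 -1.   ]] 85.27566680717976
```

View pics/top0.png

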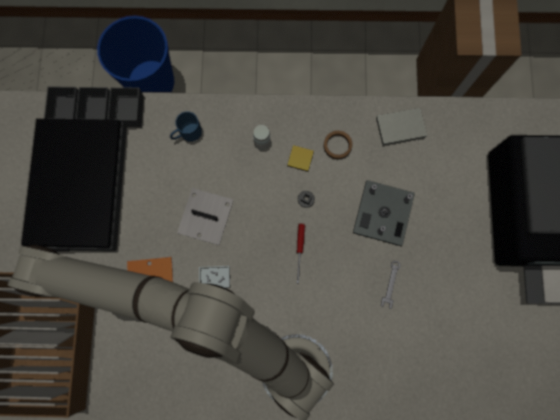

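View pics/side0.png

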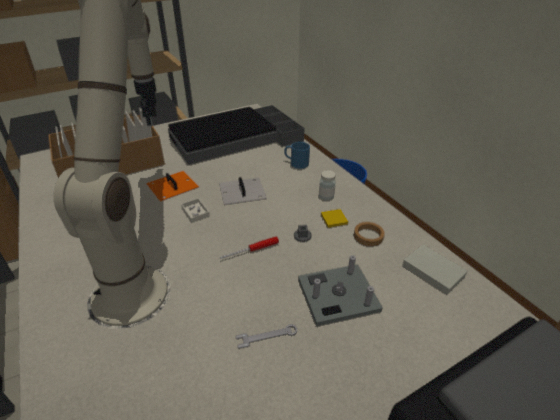

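The top view shows the frame at about (385,212), wheel at (306,199), aluminium cover at (205,216) and orange decoy at (150,270). The notes are at (300,158), the screwdriver at (300,250) and the wrench at (390,285). The only candidates for the cover are those two plates: the grey-white one fits and the orange one is excluded. I'll confirm that in an enlarged crop.

Run:
```python
from h import *
np.set_printoptions(suppress=True,precision=1)
im=cv2.imread('pics/top0.png'); c=calibration('top')
f=lambda x,y,w,h,s:cv2.resize(im[y:y+h,x:x+w],None,fx=s,fy=s,interpolation=cv2.INTER_CUBIC)
a=f(170,180,70,70,5); b=f(350,175,70,70,5); d=f(285,180,40,40,5); 
o=np.zeros((560,700,3),np.uint8); o[:350,:350]=a; o[:350,350:]=b; o[350:550,:200]=d
cv2.imwrite('pics/crop.png',cv2.convertScaleAbs(o,alpha=1.6))
for n,p,z in [('cover',(205,216),4),('frame',(385,212),20),('wheel',(306,198),38)]: print(n,onz(c,[p],z))
for n,lo,hi,z in [('frame',(70,70,60),(95,95,95),20)]:pass
```

```text
cover [[502.1 317.1   4. ]]
frame [[ 524.1 -294.3   20. ]]
wheel [[563.7 -26.2  38. ]]
```

View pics/crop.png

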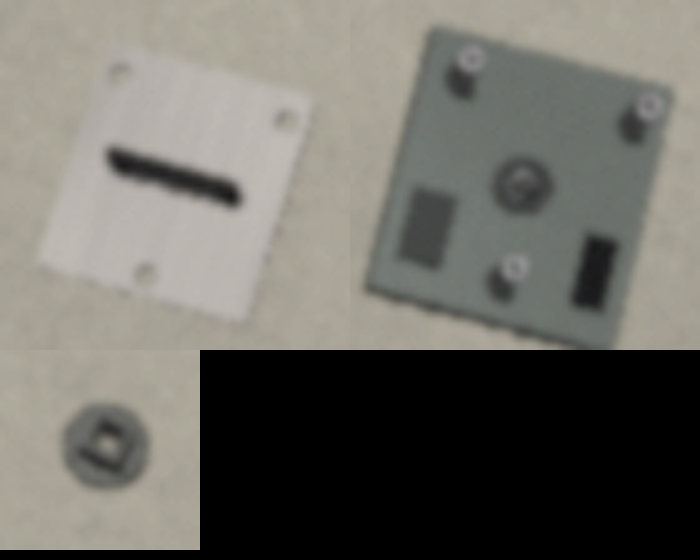

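Upper left of the crop is the aluminium plate with black handle: pair of holes at the far side, single hole near, yaw about -16°. Upper right is the frame, yaw about -14°. Lower left is the wheel with a square hub. The grey plate is the cover. Next I'll write a row planner and go above the wheel.

```bash
cat > plan.py <<'E'
import sys
from h import *
from scipy.spatial.transform import Rotation as Ro, Slerp
# target tcp x y z, angle of tool y (deg), rows, jaw
def plan(x,y,z,a,n,jaw):
    s=get_obs(); p=np.array(s['position']); R=np.array(s['eef_rot']); a=np.deg2rad(a)
    T=np.array([[-np.sin(a),np.cos(a),0],[np.cos(a),np.sin(a),0],[0,0,-1.]]) 
    T[:,0]=[-np.sin(a),np.cos(a),0]; T[:,1]=[np.cos(a),np.sin(a),0]; T[:,2]=[0,0,-1]
    sl=Slerp([0,1],Ro.from_matrix([R,T])); q=p; Q=Ro.from_matrix(R); rows=[]
    for i in range(1,n+1):
        k=i/n; g=(1-k)*p+k*np.array([x,y,z]); 
        d=np.round(Q.inv().apply(g-q)/50,3); w=np.round((Q.inv()*sl(k)).as_rotvec()/.12,3)
        rows.append([jaw,*d.tolist(),*w.tolist()]); q=q+Q.apply(d*50); Q=Q*Ro.from_rotvec(w*.12)
    print('max',np.abs(np.array(rows)[:,1:]).max()); print(str(rows).replace(' ',''))
def state():
    s=get_obs(); R=np.array(s['eef_rot']); print(round(s['time'],2),np.round(s['position'],1),'ya',np.rad2deg(np.arctan2(R[1,1],R[0,1])).round(2),'z',R[:,2].round(4),np.round(s['ft_force'],1),round(s['width'],1),round(s['grasp_force'],1))
if __name__=='__main__':
    state(); v=list(map(float,sys.argv[1:])); plan(*v[:4],int(v[4]),v[5])
E
python3 plan.py 540 -26 360 -22 20 -1
```

```text
0.15 [261.9 594.6 403.9] ya 66.24 z [-7.0e-04 -1.4e-03 -1.0e+00] [-0.3  0.2 -0.1] 85.3 0.0
max 0.68
[[-1.0,-0.505,-0.456,0.045,-0.001,0.0,0.642],[-1.0,-0.538,-0.416,0.044,-0.0,0.001,0.641],[-1.0,-0.568,-0.373,0.044,-0.001,0.0,0.642],[-1.0,-0.596,-0.328,0.045,-0.0,0.001,0.642],[-1.0,-0.619,-0.281,0.044,-0.001,0.0,0.641],[-1.0,-0.639,-0.233,0.044,-0.0,0.001,0.642],[-1.0,-0.655,-0.184,0.045,-0.001,0.0,0.642],[-1.0,-0.667,-0.132,0.044,-0.0,0.001,0.641],[-1.0,-0.675,-0.08,0.044,-0.001,0.0,0.642],[-1.0,-0.68,-0.029,0.044,-0.0,0.001,0.642],[-1.0,-0.679,0.024,0.044,-0.001,0.0,0.642],[-1.0,-0.676,0.077,0.044,-0.0,0.001,0.641],[-1.0,-0.668,0.128,0.044,-0.001,0.0,0.642],[-1.0,-0.656,0.179,0.044,-0.0,0.001,0.642],[-1.0,-0.641,0.229,0.044,-0.001,0.0,0.641],[-1.0,-0.621,0.277,0.044,-0.0,0.001,0.642],[-1.0,-0.597,0.324,0.044,-0.001,0.0,0.642],[-1.0,-0.571,0.37,0.044,-0.001,0.001,0.641],[-1.0,-0.541,0.412,0.044,-0.0,0.0,0.642],[-1.0,-0.508,0.453,0.043,-0.001,0.001,0.642]]
```

Call:
{"method": "play_rows", "body": {
  "steps": [
    [-1,-0.505,-0.456,0.045,0,0,0.642],
    [-1,-0.538,-0.416,0.044,0,0,0.642],
    [-1,-0.568,-0.373,0.044,0,0,0.642],
    [-1,-0.596,-0.328,0.045,0,0,0.642],
    [-1,-0.619,-0.281,0.044,0,0,0.642],
    [-1,-0.639,-0.233,0.044,0,0,0.642],
    [-1,-0.655,-0.184,0.045,0,0,0.642],
    [-1,-0.667,-0.132,0.044,0,0,0.642],
    [-1,-0.675,-0.08,0.044,0,0,0.642],
    [-1,-0.68,-0.029,0.044,0,0,0.642],
    [-1,-0.679,0.024,0.044,0,0,0.642],
    [-1,-0.676,0.077,0.044,0,0,0.642]
  ]
}}

```text
time: 1.35
position: [429.0, 221.1, 378.0]
eef_rot: [[-0.226, 0.974, -0.0], [0.974, 0.226, -0.0], [0.0, -0.0, -1.0]]
ft_force: [0.0, 0.1, 0.6]
width: 85.3
grasp_force: 0.0
```

Call:
{"method": "play_rows", "body": {
  "steps": [
    [-1,-0.668,0.128,0.044,0,0,0.642],
    [-1,-0.656,0.179,0.044,0,0,0.642],
    [-1,-0.641,0.229,0.044,0,0,0.642],
    [-1,-0.621,0.277,0.044,0,0,0.642],
    [-1,-0.597,0.324,0.044,0,0,0.642],
    [-1,-0.571,0.37,0.044,0,0,0.642],
    [-1,-0.541,0.412,0.044,0,0,0.642],
    [-1,-0.508,0.453,0.044,0,0,0.642],
    [-1,0,0,0,0,0,0],
    [-1,0,0,0,0,0,0]
  ]
}}

```text
time: 2.35
position: [539.8, -26.6, 360.1]
eef_rot: [[0.377, 0.926, -0.001], [0.926, -0.377, -0.0], [-0.0, -0.001, -1.0]]
ft_force: [-0.1, 1.0, 1.4]
width: 85.5
grasp_force: 0.0
```

Run:
```python
from h import *
import plan; plan.state()
im,c=snap('wrist','w1')
cv2.imwrite('pics/w1b.png',cv2.convertScaleAbs(im[:,:,::-1],alpha=1.6))
print(proj(c,[[564,-26,38],[564,-26,0]]))
```

```text
2.35 [539.8 -26.6 360.1] ya -22.13 z [-9.e-04 -0.e+00 -1.e+00] [-0.1  1.   1.4] 85.5 0.0
[[310.94979972 187.13633693]
 [307.93124564 177.71498938]]
```

View pics/w1b.png

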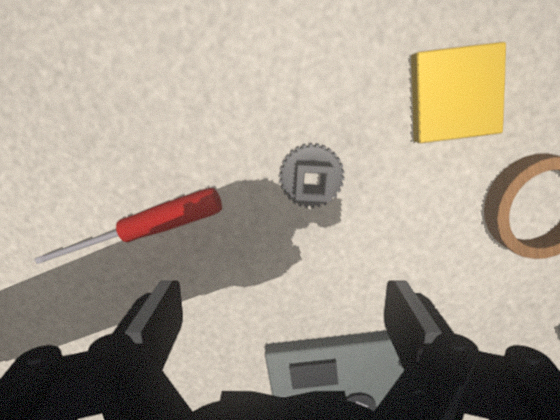

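The wheel is at (311,176), its hub top at about (313,180) nearly square to the image. The screwdriver lies left and the notes upper right. I'll measure the hub now.

Run:
```python
from h import *
im=cv2.imread('pics/w1.png'); c=calibration('wrist')
cr=im[135:220,270:355]; g=cv2.cvtColor(cr,cv2.COLOR_BGR2GRAY)
cv2.imwrite('pics/w1c.png',cv2.convertScaleAbs(cv2.resize(cr,None,fx=7,fy=7,interpolation=cv2.INTER_CUBIC),alpha=2))
print(g[20:65:2,22:66:2])
```

```text
[[ 88  88  91  91  91  84  89  87  87  84  89  84  86  85  85  88  90  90
   92  91  83  84]
 [ 93  93  89  89  91  83  83  89  87  81  81  86  84  82  84  82  90  90
   87  87  89  78]
 [ 89  88  84  77  82  77  79  75  78  72  73  72  85  82  79  83  85  86
   90  88  87  88]
 [ 88  88  63  52  47  51  55  47  46  49  52  51  54  54  64  67  63  66
   68  83  87  85]
 [ 88  71  52  45  49  48  47  52  51  49  46  48  50  44  52  42  50  47
   48  57  85  86]
 [ 84  76  49  66  70  70  61  64  65  60  59  57  57  54  56  52  51  50
   48  52  68  87]
 [ 82  67  49  78  83  86  84  84  82  83  84  85  86  84  81  80  78  75
   78  78  73  78]
 [ 86  64  49  81  85  83  85  83  81  84  83  84  81  87  86  86  86  88
   84  84  82  86]
 [ 87  67  47  80  81  85  80  83  84  78  82  81  80  84  86  82  83  81
   84  83  87  78]
 [ 80  53  47  82  80  86  83 114 107 107 102 105  99  73  64  56  59  68
   82  84  82  82]
 [ 86  61  46  81  84  83  94 125 126 131 128 126 126  95  62  43  47  59
   81  84  86  79]
 [ 78  53  54  84  82  78  98 126 128 130 129 128 115  74  54  43  46  68
   
[... 339 characters left out ...]
8  49  56  49  46  38  47  74
   81  86  80  81]
 [ 59  45  69  80  86  69  48  44  44  48  48  44  43  45  46  45  56  78
   79  83  80  77]
 [ 70  49  67  80  80  66  53  44  45  48  44  46  52  49  43  41  49  77
   78  77  76  79]
 [ 62  44  66  82  76  64  50  44  46  44  47  48  49  43  44  44  55  77
   80  78  76  73]
 [ 62  45  70  74  78  63  56  60  56  57  53  58  54  49  48  52  64  81
   78  72  79  74]
 [ 75  66  69  79  79  74  78  74  75  76  72  73  66  71  74  68  69  80
   76  82  76  73]
 [ 55  48  74  79  75  76  78  78  77  78  80  79  77  76  81  77  76  84
   81  78  94  88]
 [ 54  43  66  70  73  75  75  75  73  79  78  78  74  80  77  77  75  79
   81  84  81  77]]
```

View pics/w1c.png

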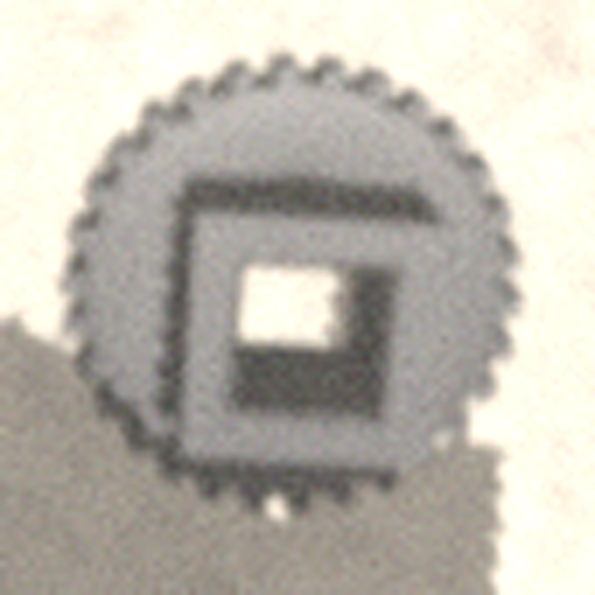

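The crop shows the bore's top corners at about (243,262), (398,268), (383,414), (230,408) and the hub's left edge from (193,215) to (183,462).

Run:
```python
from h import *
import plan
np.set_printoptions(suppress=True,precision=1)
c=calibration('wrist')
q=np.array([(243,262),(398,268),(383,414),(230,408),(193,215),(183,462)])/7+[269.6,134.6]
P=onz(c,q,38); print(P[:,:2], P[:4].mean(0))
for a,b in((0,1),(3,2),(3,0),(2,1),(5,4)):
    d=P[b]-P[a]; print(np.hypot(*d[:2]),np.rad2deg(np.arctan2(d[1],d[0])))
```

```text
[[563.2 -10.4]
 [580.1 -18. ]
 [572.3 -34.2]
 [555.4 -26.5]
 [559.8  -3. ]
 [547.6 -30.7]] [567.7 -22.3  38. ]
18.485923420052966 -24.183733623043928
18.579066106872013 -24.282551974467715
17.942540408316233 63.99740625172267
17.97185849333129 64.29735903143668
30.322691731637267 66.37966054844051
```

```bash
python3 plan.py 567.5 -22.5 189 -24.7 9 -1
```

```text
2.4 [539.6 -25.4 360.2] ya -22.01 z [-1.e-03  5.e-04 -1.e+00] [ 0.9  0.7 -0.4] 85.7 0.0
max 0.381
[[-1.0,0.029,0.056,0.38,-0.001,-0.0,0.043],[-1.0,0.03,0.055,0.381,-0.001,-0.0,0.044],[-1.0,0.029,0.055,0.38,-0.001,-0.0,0.043],[-1.0,0.031,0.055,0.38,-0.001,-0.0,0.044],[-1.0,0.03,0.055,0.38,-0.001,-0.0,0.043],[-1.0,0.031,0.055,0.381,-0.002,-0.0,0.044],[-1.0,0.03,0.054,0.38,-0.001,-0.001,0.043],[-1.0,0.032,0.054,0.38,-0.001,0.0,0.043],[-1.0,0.031,0.054,0.381,-0.001,0.0,0.044]]
```

Call:
{"method": "play_rows", "body": {
  "steps": [
    [-1,0.03,0.055,0.38,0,0,0.043],
    [-1,0.03,0.055,0.38,0,0,0.043],
    [-1,0.03,0.055,0.38,0,0,0.043],
    [-1,0.03,0.055,0.38,0,0,0.043],
    [-1,0.03,0.055,0.38,0,0,0.043],
    [-1,0.03,0.055,0.38,0,0,0.043],
    [-1,0.03,0.055,0.38,0,0,0.043],
    [-1,0.03,0.055,0.38,0,0,0.043],
    [-1,0.03,0.055,0.38,0,0,0.043],
    [-1,0,0,0,0,0,0],
    [-1,0,0,0,0,0,0]
  ]
}}

```text
time: 3.5
position: [567.5, -21.9, 189.6]
eef_rot: [[0.416, 0.909, -0.001], [0.909, -0.416, 0.001], [0.0, -0.001, -1.0]]
ft_force: [0.6, -0.3, -0.9]
width: 85.3
grasp_force: 0.0
```

Call:
{"method": "play_rows", "body": {
  "steps": [
    [1,0,0,0,0,0,0],
    [1,0,0,0,0,0,0],
    [1,0,0,0,0,0,0],
    [1,0,0,0,0,0,0],
    [1,0,0,0,0,0,0],
    [1,0,0,0,0,0,0],
    [1,0,0,0,0,0,0],
    [1,0,0,0,0,0,0],
    [1,0,0,0,0,0,0],
    [1,0,0,0,0,0,0]
  ]
}}

```text
time: 4.5
position: [568.5, -23.2, 190.5]
eef_rot: [[0.418, 0.908, 0.002], [0.908, -0.418, 0.0], [0.001, 0.001, -1.0]]
ft_force: [-0.9, -0.1, 6.3]
width: 29.0
grasp_force: 61.4
```

```bash
python3 plan.py 480 -200 380 -14 12 1
```

```text
4.5 [568.5 -23.2 190.5] ya -24.71 z [ 1.6e-03  1.0e-04 -1.0e+00] [-0.9 -0.1  6.3] 29.0 61.4
max 0.329
[[1.0,-0.329,-0.01,-0.316,0.001,-0.0,-0.13],[1.0,-0.329,-0.016,-0.316,0.001,-0.001,-0.13],[1.0,-0.328,-0.02,-0.316,0.001,-0.0,-0.129],[1.0,-0.329,-0.026,-0.316,0.001,-0.001,-0.13],[1.0,-0.328,-0.031,-0.317,0.001,-0.0,-0.13],[1.0,-0.327,-0.036,-0.316,0.001,-0.001,-0.13],[1.0,-0.327,-0.041,-0.316,0.001,-0.0,-0.13],[1.0,-0.326,-0.047,-0.316,0.001,-0.001,-0.13],[1.0,-0.325,-0.051,-0.316,0.001,-0.0,-0.129],[1.0,-0.324,-0.057,-0.316,0.001,-0.001,-0.13],[1.0,-0.324,-0.061,-0.315,0.001,0.0,-0.13],[1.0,-0.323,-0.067,-0.316,0.002,-0.0,-0.13]]
```

```bash
python3 plan.py 515 -315 390 -14 12 1
```

```text
4.5 [568.5 -23.2 190.5] ya -24.71 z [ 1.6e-03  1.0e-04 -1.0e+00] [-0.9 -0.1  6.3] 29.0 61.4
max 0.493
[[1.0,-0.479,0.123,-0.333,0.001,-0.0,-0.13],[1.0,-0.48,0.115,-0.332,0.001,-0.001,-0.13],[1.0,-0.483,0.108,-0.333,0.001,-0.0,-0.129],[1.0,-0.484,0.1,-0.333,0.001,-0.001,-0.13],[1.0,-0.485,0.093,-0.333,0.001,-0.0,-0.13],[1.0,-0.487,0.085,-0.332,0.001,-0.001,-0.13],[1.0,-0.488,0.077,-0.333,0.001,-0.0,-0.13],[1.0,-0.49,0.07,-0.333,0.001,-0.001,-0.13],[1.0,-0.49,0.062,-0.332,0.001,-0.0,-0.129],[1.0,-0.492,0.054,-0.333,0.001,-0.001,-0.13],[1.0,-0.492,0.047,-0.332,0.001,0.0,-0.13],[1.0,-0.493,0.039,-0.333,0.002,-0.0,-0.13]]
```

I'll lift straight up first, then traverse.

Call:
{"method": "play_rows", "body": {
  "steps": [
    [1,0,0,-0.4,0,0,0],
    [1,0,0,-1,0,0,0],
    [1,0,0,-1,0,0,0],
    [1,0,0,-1,0,0,0],
    [1,0,0,-0.6,0,0,0]
  ]
}}

```text
time: 5.0
position: [568.3, -23.4, 393.5]
eef_rot: [[0.418, 0.908, 0.004], [0.908, -0.418, 0.0], [0.002, 0.004, -1.0]]
ft_force: [0.3, -0.1, -1.4]
width: 28.7
grasp_force: 60.5
```

Call:
{"method": "play_rows", "body": {
  "steps": [
    [1,-0.479,0.123,0,0,0,-0.13],
    [1,-0.48,0.115,0,0,0,-0.13],
    [1,-0.483,0.108,0,0,0,-0.13],
    [1,-0.484,0.1,0,0,0,-0.13],
    [1,-0.485,0.093,0,0,0,-0.13],
    [1,-0.487,0.085,0,0,0,-0.13],
    [1,-0.488,0.077,0,0,0,-0.13],
    [1,-0.49,0.07,0,0,0,-0.13],
    [1,-0.49,0.062,0,0,0,-0.13],
    [1,-0.492,0.054,0,0,0,-0.13],
    [1,-0.492,0.047,0,0,0,-0.13],
    [1,-0.493,0.039,0,0,0,-0.13]
  ]
}}

```text
time: 6.2
position: [514.0, -315.8, 389.0]
eef_rot: [[0.241, 0.971, -0.001], [0.971, -0.241, 0.001], [0.0, -0.001, -1.0]]
ft_force: [-0.2, -0.1, -1.0]
width: 28.7
grasp_force: 60.5
```

Call:
{"method": "play_rows", "body": {
  "steps": [
    [1,0,0,0,0,0,0],
    [1,0,0,0,0,0,0],
    [1,0,0,0,0,0,0]
  ]
}}

```text
time: 6.5
position: [515.0, -313.7, 389.1]
eef_rot: [[0.24, 0.971, -0.001], [0.971, -0.24, 0.001], [0.001, -0.001, -1.0]]
ft_force: [0.6, 0.6, -1.4]
width: 29.0
grasp_force: 60.5
```

Run:
```python
from h import *
import plan; plan.state()
im,c=snap('wrist','w2')
cv2.imwrite('pics/w2b.png',cv2.convertScaleAbs(im[:,:,::-1],alpha=1.6))
```

```text
6.5 [ 515.  -313.7  389.1] ya -13.91 z [-5.0e-04  1.5e-03 -1.0e+00] [ 0.6  0.6 -1.4] 29.0 60.5
```

View pics/w2b.png

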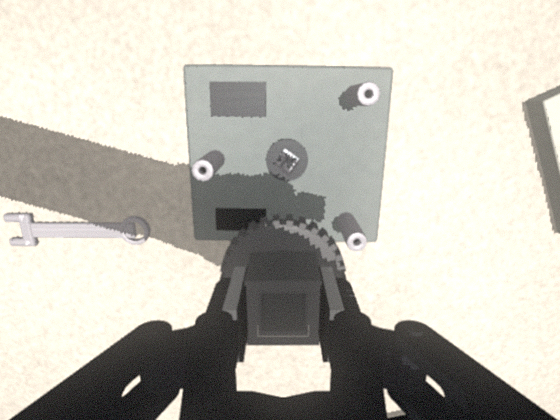

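The frame fills the view. Post tops are at (203,170) for the single one, (368,93) for +y and (356,241) for -y. The shaft tip is at about (288,158), visibly rotated, and the wheel is held level at the bottom. I'll enlarge the shaft and compute the frame pose from the post holes.

```bash
cat >> h.py <<'E'
POST=np.array([[-68,0],[60,60],[60,-60.]])
def fit2(A,B):
    # rigid 2D fit A->B
    a=A.mean(0);b=B.mean(0);H=(A-a).T@(B-b);t=np.arctan2(H[0,1]-H[1,0],H[0,0]+H[1,1])
    R=np.array([[np.cos(t),-np.sin(t)],[np.sin(t),np.cos(t)]]); o=b-R@a
    return o,np.rad2deg(t),np.linalg.norm((A@R.T+o)-B,axis=1)
def holes(g,pts,r=7):
    # centroid of dark hole near each given pixel
    out=[]
    for x,y in pts:
        w=g[y-r:y+r+1,x-r:x+r+1].astype(float); 
        yy,xx=np.mgrid[y-r:y+r+1,x-r:x+r+1]; m=(xx-x)**2+(yy-y)**2<=(r-2)**2
        k=np.clip(np.percentile(w[m],60)-w,0,None)*m; out.append([(k*xx).sum()/k.sum(),(k*yy).sum()/k.sum()])
    return np.array(out)
E
python3 - <<'E'
from h import *
np.set_printoptions(suppress=True,precision=1)
im=cv2.imread('pics/w2.png'); c=calibration('wrist'); g=cv2.cvtColor(im,cv2.COLOR_BGR2GRAY)
h=holes(g,[(203,170),(368,93),(356,241)]); P=onz(c,h,80)[:,:2]; print(h,P,fit2(POST,P))
print('tip',onz(c,[(288,158)],50))
k=12; cr=im[135:185,262:312]; big=cv2.convertScaleAbs(cv2.resize(cr,None,fx=k,fy=k,interpolation=cv2.INTER_CUBIC),alpha=1.8)
cv2.imwrite('pics/w2c.png',big)
E
```

```text
[[202.3 169.8]
 [368.   93.3]
 [356.3 241.3]] [[ 458.3 -271. ]
 [ 596.4 -245.4]
 [ 566.3 -360.8]] (array([ 523.6, -288.1]), np.float64(-14.608465675250448), array([0.6, 0.5, 0.4]))
tip [[ 526. -283.   50.]]
```

View pics/w2c.png

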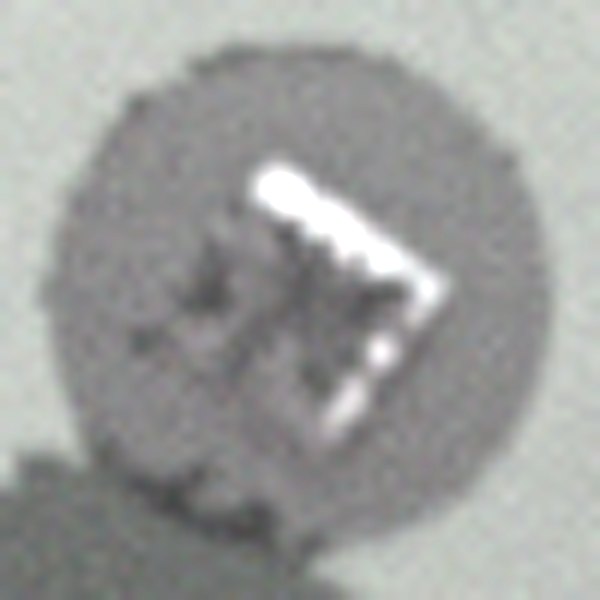

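The bright taper edges run from (265,185) to (440,285) and from (440,285) to (335,430) in the crop, so the shaft is turned roughly 30° clockwise in the image. I'll work out its yaw.

Run:
```python
from h import *
np.set_printoptions(suppress=True,precision=1)
im=cv2.imread('pics/w2.png'); c=calibration('wrist'); g=cv2.cvtColor(im,cv2.COLOR_BGR2GRAY)
q=np.array([(265,185),(440,285),(335,430)])/12+[261.5,134.5]
P=onz(c,q,48)[:,:2]; d=np.diff(P,axis=0); print(P,np.hypot(*d.T),np.rad2deg(np.arctan2(d[:,1],d[:,0])))
print(proj(c,[[523.6,-288.1,50],[523.6,-288.1,24]]))
ring=(np.array([(300,290)])/12+[261.5,134.5]); print('collar centre',onz(c,ring,24))
import plan; plan.plan(523.6,-288.1,270,-46,10,1)
# held wheel: top hub angle check
```

```text
[[ 523.9 -275.5]
 [ 534.5 -285.6]
 [ 524.6 -294.2]] [14.7 13.1] [ -43.5 -139.3]
[[286.7 164.3]
 [286.5 159.6]]
collar centre [[ 523.8 -287.2   24. ]]
max 0.468
[[1,0.053,0.004,0.238,-0.001,-0.001,0.467],[1,0.053,0.002,0.239,-0.001,-0.001,0.467],[1,0.054,-0.002,0.238,-0.0,-0.0,0.468],[1,0.053,-0.004,0.239,-0.001,-0.001,0.467],[1,0.053,-0.008,0.238,-0.001,-0.001,0.467],[1,0.052,-0.011,0.238,-0.001,-0.001,0.467],[1,0.052,-0.013,0.239,-0.0,-0.0,0.467],[1,0.051,-0.016,0.238,-0.001,-0.001,0.467],[1,0.05,-0.02,0.238,-0.001,-0.001,0.468],[1,0.049,-0.022,0.239,-0.001,-0.001,0.467]]
```

Run:
```python
from h import *
np.set_printoptions(suppress=True,precision=1)
im=cv2.imread('pics/w2.png'); c=calibration('wrist'); g=cv2.cvtColor(im,cv2.COLOR_BGR2GRAY)
s=get_obs();p=np.array(s['position']);R=np.array(s['eef_rot'])
T=lambda L:proj(c,np.array(L,float)@R.T+p)
print('rim far top/bot',T([(30,0,180),(30,0,190),(29,0,180)]),'hub top corners',T([(15,-15,152),(15,15,152),(-15,15,152),(-15,-15,152)]),'bore',T([(8.75,-8.75,152),(8.75,8.75,152),(-8.75,8.75,152),(-8.75,-8.75,152)]))
print('col',list(zip(range(205,225),g[205:225,282:290].mean(1).round())))
cr=g[205:350,215:355]; cr=cv2.createCLAHE(6,(2,2)).apply(cr)
cv2.imwrite('pics/w2d.png',cv2.resize(cr,None,fx=4,fy=4,interpolation=cv2.INTER_CUBIC))
```

```text
rim far top/bot [[285.3 218.1]
 [285.2 211.3]
 [285.3 220.2]] hub top corners [[246.5 278.6]
 [325.  278.6]
 [322.1 343.7]
 [249.  343.7]] bore [[263.1 293. ]
 [308.3 293. ]
 [307.2 331. ]
 [263.9 331. ]]
col [(205, np.float64(60.0)), (206, np.float64(62.0)), (207, np.float64(62.0)), (208, np.float64(60.0)), (209, np.float64(60.0)), (210, np.float64(61.0)), (211, np.float64(60.0)), (212, np.float64(61.0)), (213, np.float64(58.0)), (214, np.float64(56.0)), (215, np.float64(53.0)), (216, np.float64(53.0)), (217, np.float64(53.0)), (218, np.float64(50.0)), (219, np.float64(46.0)), (220, np.float64(52.0)), (221, np.float64(63.0)), (222, np.float64(66.0)), (223, np.float64(67.0)), (224, np.float64(77.0))]
```

View pics/w2d.png

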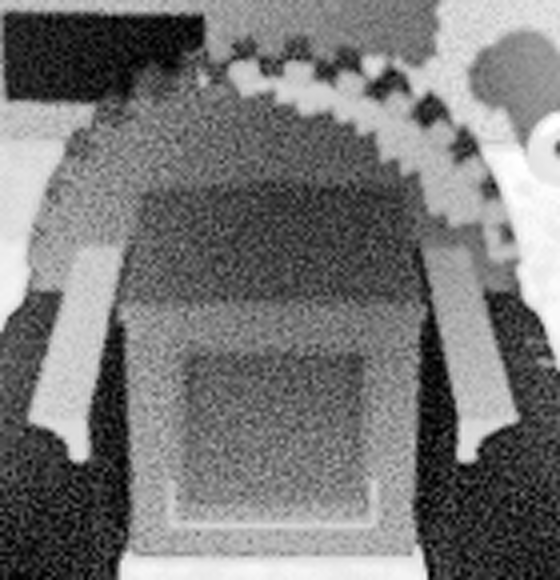

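The held hub's top spans (246..320, 281..343), within 1 px along tool x and about -1.3 mm along tool y of the prediction. I shift the target about 1 mm, turn to -46° and descend to just above the tip.

```bash
python3 plan.py 524.3 -288.5 255 -46 10 1
```

```text
6.55 [ 515.1 -313.5  389.2] ya -13.88 z [-3.0e-04  1.2e-03 -1.0e+00] [ 0.4  0.  -1.3] 28.7 60.5
max 0.468
[[1.0,0.053,0.006,0.268,-0.001,-0.001,0.467],[1.0,0.053,0.003,0.269,-0.001,-0.001,0.467],[1.0,0.053,0.0,0.268,-0.0,-0.0,0.468],[1.0,0.053,-0.003,0.269,-0.001,-0.001,0.467],[1.0,0.052,-0.006,0.268,-0.001,-0.001,0.467],[1.0,0.053,-0.009,0.268,-0.001,-0.001,0.467],[1.0,0.052,-0.012,0.269,-0.0,-0.0,0.467],[1.0,0.051,-0.014,0.268,-0.001,-0.001,0.467],[1.0,0.05,-0.018,0.268,-0.001,-0.001,0.468],[1.0,0.049,-0.021,0.269,-0.001,-0.001,0.467]]
```

Call:
{"method": "play_rows", "body": {
  "steps": [
    [1,0.053,0.006,0.268,0,0,0.467],
    [1,0.053,0.003,0.268,0,0,0.467],
    [1,0.053,0,0.268,0,0,0.467],
    [1,0.053,-0.003,0.268,0,0,0.467],
    [1,0.052,-0.006,0.268,0,0,0.467],
    [1,0.053,-0.009,0.268,0,0,0.467],
    [1,0.052,-0.012,0.268,0,0,0.467],
    [1,0.051,-0.014,0.268,0,0,0.467],
    [1,0.05,-0.018,0.268,0,0,0.467],
    [1,0.049,-0.021,0.268,0,0,0.467],
    [1,0,0,0,0,0,0],
    [1,0,0,0,0,0,0]
  ]
}}

```text
time: 7.75
position: [524.3, -289.1, 255.6]
eef_rot: [[0.718, 0.696, -0.0], [0.696, -0.718, 0.0], [0.0, -0.001, -1.0]]
ft_force: [1.3, 0.2, -1.8]
width: 28.4
grasp_force: 60.4
```

Run:
```python
from h import *
import plan; plan.state()
np.set_printoptions(suppress=True,precision=1)
im,c=snap('side','s1'); camera('side'); plan.state()
print(proj(c,[[523.6,-288.1,50],[523.6,-288.1,24]]+[[523.6+a,-288.1,65] for a in(0,)]))
x,y=339,285
cv2.imwrite('pics/s1b.png',cv2.convertScaleAbs(cv2.resize(im[215:335,270:420,::-1],None,fx=5,fy=5,interpolation=cv2.INTER_CUBIC),alpha=1.6))
```

```text
7.75 [ 524.3 -289.1  255.6] ya -45.91 z [-4.e-04  5.e-04 -1.e+00] [ 1.3  0.2 -1.8] 28.4 60.4
7.85 [ 524.4 -290.   256.4] ya -45.99 z [ 0. -0. -1.] [-0.6 -0.9 -1.1] 28.5 60.4
[[338.9 282. ]
 [338.  288.3]
 [339.5 278.4]]
```

View pics/s1b.png

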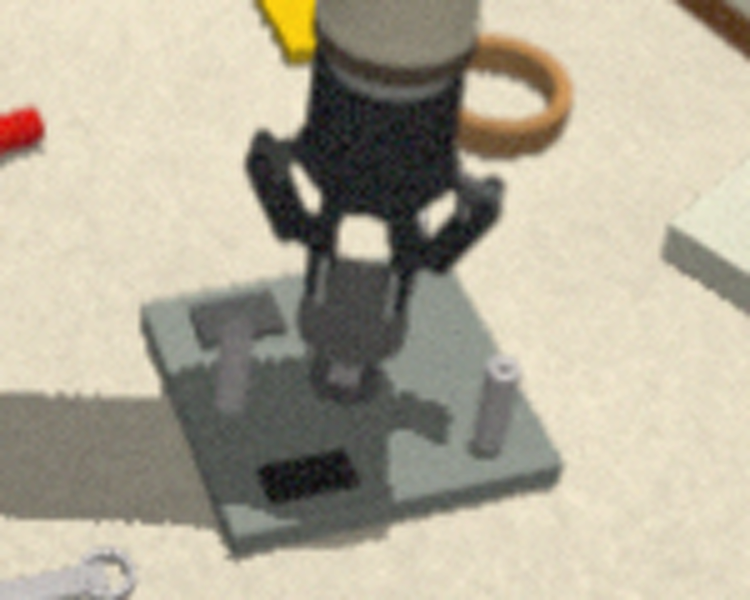

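The held wheel sits right above the shaft: rim at crop x≈355, shaft at x≈345. I'll lower it slowly and watch the force.

Call:
{"method": "play_rows", "body": {
  "steps": [
    [1,0,0,0.1,0,0,0],
    [1,0,0,0.1,0,0,0],
    [1,0,0,0.06,0,0,0],
    [1,0,0,0.06,0,0,0],
    [1,0,0,0.06,0,0,0],
    [1,0,0,0.04,0,0,0],
    [1,0,0,0,0,0,0]
  ]
}}

```text
time: 8.55
position: [525.1, -289.3, 234.7]
eef_rot: [[0.72, 0.694, 0.002], [0.694, -0.72, 0.0], [0.002, 0.001, -1.0]]
ft_force: [3.6, 2.0, -0.3]
width: 28.7
grasp_force: 60.5
```

Call:
{"method": "play_rows", "body": {
  "steps": [
    [1,0,0,0.04,0,0,0],
    [1,0,0,0.04,0,0,0],
    [1,0,0,0,0,0,0]
  ]
}}

```text
time: 8.85
position: [525.1, -289.1, 230.5]
eef_rot: [[0.72, 0.694, 0.002], [0.694, -0.72, 0.001], [0.002, 0.001, -1.0]]
ft_force: [4.4, 3.1, -1.5]
width: 28.4
grasp_force: 60.6
```

It has slipped over the tip: no vertical force, slight side force. I ease about 0.8 mm along tool x and go on down.

Call:
{"method": "play_rows", "body": {
  "steps": [
    [1,0.016,0,0.06,0,0,0],
    [1,0,0,0.06,0,0,0],
    [1,0,0,0.06,0,0,0],
    [1,0,0,0.06,0,0,0],
    [1,0,0,0,0,0,0]
  ]
}}

```text
time: 9.35
position: [525.2, -288.8, 218.1]
eef_rot: [[0.72, 0.694, 0.001], [0.694, -0.72, 0.0], [0.001, 0.0, -1.0]]
ft_force: [5.6, 4.2, -2.3]
width: 29.1
grasp_force: 60.4
```

Call:
{"method": "play_rows", "body": {
  "steps": [
    [1,0,0,0.03,0,0,0],
    [1,0,0,0.03,0,0,0],
    [1,0,0,0,0,0,0]
  ]
}}

```text
time: 9.65
position: [525.3, -288.9, 215.4]
eef_rot: [[0.72, 0.694, 0.001], [0.694, -0.72, 0.0], [0.001, 0.001, -1.0]]
ft_force: [4.0, 4.1, 0.0]
width: 28.8
grasp_force: 60.6
```

Call:
{"method": "play_rows", "body": {
  "steps": [
    [1,0.01,0,0.02,0,0,0],
    [1,0,0,0.02,0,0,0],
    [1,0,0,0,0,0,0]
  ]
}}

```text
time: 9.95
position: [525.4, -288.8, 214.5]
eef_rot: [[0.72, 0.694, 0.001], [0.694, -0.72, 0.001], [0.001, 0.0, -1.0]]
ft_force: [1.4, 5.2, 8.8]
width: 28.4
grasp_force: 61.9
```

Call:
{"method": "play_rows", "body": {
  "steps": [
    [1,0,0,0.02,0,0,0],
    [1,0,0,0.02,0,0,0],
    [1,0,0,0,0,0,0]
  ]
}}

```text
time: 10.25
position: [525.4, -289.0, 214.4]
eef_rot: [[0.72, 0.694, 0.001], [0.694, -0.72, 0.001], [0.002, 0.0, -1.0]]
ft_force: [-4.0, 8.4, 25.2]
width: 28.9
grasp_force: 63.9
```

The wheel seats at TCP z 214.4, with 25 N upward; the collar predicts 214. Ease off, open partway and rise.

Call:
{"method": "play_rows", "body": {
  "steps": [
    [1,0,0,-0.03,0,0,0],
    [-0.3,0,0,0,0,0,0],
    [-0.3,0,0,0,0,0,0],
    [-0.3,0,0,0,0,0,0],
    [-0.3,0,0,0,0,0,0],
    [-0.3,0,0,0,0,0,0],
    [-0.3,0,0,0,0,0,0],
    [-0.3,0,0,0,0,0,0]
  ]
}}

```text
time: 11.05
position: [524.8, -289.2, 212.9]
eef_rot: [[0.72, 0.694, -0.0], [0.694, -0.72, -0.0], [-0.0, -0.0, -1.0]]
ft_force: [-0.7, -0.1, -0.3]
width: 55.3
grasp_force: 0.0
```

Call:
{"method": "play_rows", "body": {
  "steps": [
    [-0.3,0,0,-0.1,0,0,0],
    [-0.3,0,0,-0.3,0,0,0],
    [-0.3,0,0,-0.6,0,0,0],
    [-0.3,0,0,-1,0,0,0],
    [-0.3,0,0,-1,0,0,0],
    [-1,0,0,-0.6,0,0,0],
    [-1,0,0,0,0,0,0],
    [-1,0,0,0,0,0,0]
  ]
}}

```text
time: 11.85
position: [524.9, -289.2, 395.0]
eef_rot: [[0.72, 0.694, 0.003], [0.694, -0.72, -0.001], [0.002, 0.003, -1.0]]
ft_force: [-0.7, 1.1, -0.2]
width: 85.3
grasp_force: 0.0
```

```bash
python3 - <<'E'
from h import *
import plan; plan.state()
np.set_printoptions(suppress=True,precision=1)
im,c=snap('wrist','w3'); s,cs=snap('side','s3')
print('proj hub top/ rim',proj(c,[[523.6,-288.1,62],[523.6,-288.1,24]]))
side=cv2.resize(s[225:325,290:400,::-1],None,fx=4,fy=4)
o=np.zeros((420,780,3),np.uint8); o[:420,:340]=im[:,110:450,::-1]; o[:400,340:780]=side
cv2.imwrite('pics/c3.png',cv2.convertScaleAbs(o,alpha=1.6))
E
python3 plan.py 480 305 420 -16 24 -1
```

```text
11.85 [ 524.9 -289.2  395. ] ya -46.09 z [ 3.e-03 -9.e-04 -1.e+00] [-0.7  1.1 -0.2] 85.3 0.0
proj hub top/ rim [[281.2 195.2]
 [281.3 185.4]]
11.95 [ 524.3 -288.8  392.4] ya -46.08 z [-1.3e-03  8.0e-04 -1.0e+00] [-0.1 -0.4 -0.7] 85.7 0.0
max 0.462
[[-1.0,0.317,-0.382,-0.022,-0.001,-0.0,-0.182],[-1.0,0.324,-0.375,-0.023,-0.0,-0.0,-0.183],[-1.0,0.333,-0.368,-0.023,-0.001,-0.0,-0.182],[-1.0,0.341,-0.36,-0.022,-0.0,-0.0,-0.182],[-1.0,0.349,-0.353,-0.023,-0.001,-0.0,-0.183],[-1.0,0.357,-0.346,-0.022,-0.0,-0.0,-0.182],[-1.0,0.364,-0.337,-0.023,-0.001,-0.0,-0.182],[-1.0,0.371,-0.329,-0.023,-0.0,-0.0,-0.182],[-1.0,0.378,-0.321,-0.022,-0.001,-0.0,-0.183],[-1.0,0.385,-0.313,-0.023,-0.001,-0.0,-0.182],[-1.0,0.392,-0.304,-0.023,-0.0,-0.0,-0.182],[-1.0,0.399,-0.296,-0.023,-0.001,-0.0,-0.183],[-1.0,0.405,-0.287,-0.022,-0.0,-0.0,-0.182],[-1.0,0.411,-0.278,-0.023,-0.001,-0.0,-0.182],[-1.0,0.417,-0.269,-0.023,-0.0,-0.0,-0.183],[-1.0,0.423,-0.259,-0.023,-0.001,-0.0,-0.182],[-1.0,0.428,-0.251,-0.023,-0.0,-0.0,-0.182],[-1.0,0.434,-0.24,-0.022,-0.001,-0.0,-0.183],[-1.0,0.439,-0.232,-0.023,-0.001,-0.0,-0.182],[-1.0,0.444,-0.221,-0.023,-0.0,-0.0,-0.182],[-1.0,0.448,-0.212,-0.023,-0.001,-0.0,-0.182],[-1.0,0.453,-0.202,-0.023,-0.0,-0.0,-0.183],[-1.0,0.458,-0.192,-0.023,-0.001,-0.0,-0.182],[-1.0,0.462,-0.182,-0.023,-0.0,-0.0,-0.182]]
```

View pics/c3.png

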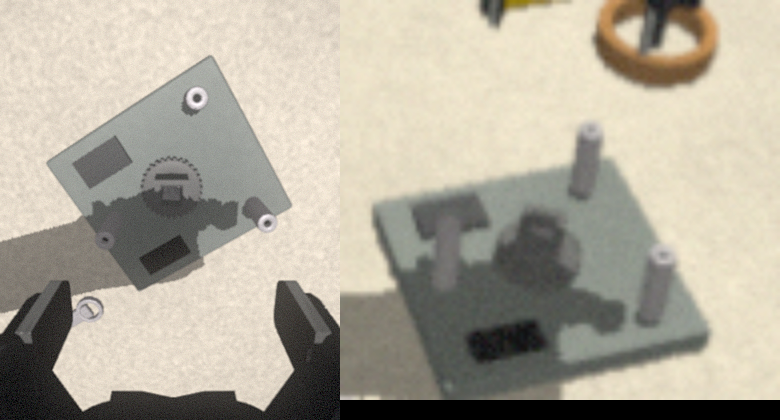

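The wheel sits level on the shaft, released. In the left panel its rim is at (172,187) and the posts at (197,97), (267,222) and (105,240). Next, above the cover.

Call:
{"method": "play_rows", "body": {
  "steps": [
    [-1,0.317,-0.382,-0.022,0,0,-0.182],
    [-1,0.324,-0.375,-0.022,0,0,-0.182],
    [-1,0.333,-0.368,-0.022,0,0,-0.182],
    [-1,0.341,-0.36,-0.022,0,0,-0.182],
    [-1,0.349,-0.353,-0.022,0,0,-0.182],
    [-1,0.357,-0.346,-0.022,0,0,-0.182],
    [-1,0.364,-0.337,-0.022,0,0,-0.182],
    [-1,0.371,-0.329,-0.022,0,0,-0.182],
    [-1,0.378,-0.321,-0.022,0,0,-0.182],
    [-1,0.385,-0.313,-0.022,0,0,-0.182],
    [-1,0.392,-0.304,-0.022,0,0,-0.182],
    [-1,0.399,-0.296,-0.022,0,0,-0.182]
  ]
}}

```text
time: 13.15
position: [502.0, 8.7, 404.7]
eef_rot: [[0.515, 0.857, -0.003], [0.857, -0.515, -0.0], [-0.002, -0.003, -1.0]]
ft_force: [0.4, 0.8, -0.1]
width: 85.4
grasp_force: 0.0
```

Call:
{"method": "play_rows", "body": {
  "steps": [
    [-1,0.405,-0.287,-0.022,0,0,-0.182],
    [-1,0.411,-0.278,-0.022,0,0,-0.182],
    [-1,0.417,-0.269,-0.022,0,0,-0.182],
    [-1,0.423,-0.259,-0.022,0,0,-0.182],
    [-1,0.428,-0.251,-0.022,0,0,-0.182],
    [-1,0.434,-0.24,-0.022,0,0,-0.182],
    [-1,0.439,-0.232,-0.022,0,0,-0.182],
    [-1,0.444,-0.221,-0.022,0,0,-0.182],
    [-1,0.448,-0.212,-0.022,0,0,-0.182],
    [-1,0.453,-0.202,-0.022,0,0,-0.182],
    [-1,0.458,-0.192,-0.022,0,0,-0.182],
    [-1,0.462,-0.182,-0.022,0,0,-0.182]
  ]
}}

```text
time: 14.35
position: [480.6, 306.7, 419.5]
eef_rot: [[0.275, 0.962, 0.0], [0.962, -0.275, 0.0], [0.0, -0.0, -1.0]]
ft_force: [0.2, -0.4, -0.3]
width: 85.6
grasp_force: 0.0
```

Call:
{"method": "play_rows", "body": {
  "steps": [
    [-1,0,0,0,0,0,0],
    [-1,0,0,0,0,0,0],
    [-1,0,0,0,0,0,0]
  ]
}}

```text
time: 14.65
position: [481.1, 304.1, 419.3]
eef_rot: [[0.277, 0.961, -0.0], [0.961, -0.277, -0.001], [-0.001, 0.0, -1.0]]
ft_force: [-0.3, 0.2, 0.4]
width: 85.3
grasp_force: 0.0
```

Run:
```python
from h import *
import plan; plan.state()
np.set_printoptions(suppress=True,precision=1)
im,c=snap('wrist','w4'); g=cv2.cvtColor(im,cv2.COLOR_RGB2GRAY)
hsv=cv2.cvtColor(im,cv2.COLOR_RGB2HSV)
pred=proj(c,np.c_[fit2(POST,POST)[0]+0*POST,[0,0,0]]) if 0 else None
a=np.deg2rad(-16);R=np.array([[np.cos(a),-np.sin(a)],[np.sin(a),np.cos(a)]])
H=POST@R.T+[502,317]; print('pred holes',proj(c,np.c_[H,[4]*3]),'centre',proj(c,[[502,317,38]]))
# dark handle blob in upper image region
m=((g<45)).astype(np.uint8); n,l,st,ce=cv2.connectedComponentsWithStats(m)
for i in range(1,n):
    if st[i,4]>60: print('dark',st[i],ce[i])
print('gray samples',g[::40,::40])
```

```text
14.65 [481.1 304.1 419.3] ya -16.11 z [-1.e-04 -9.e-04 -1.e+00] [-0.3  0.2  0.4] 85.3 0.0
pred holes [[236.4 159.5]
 [357.2 101.9]
 [350.9 211.9]] centre [[300.4 164.8]]
dark [ 534    0   26   56 1220] [547.9  24.6]
dark [   0   11   63   94 2197] [25.2 61. ]
dark [294 150  12  56 474] [299.4 182.5]
dark [    0   281   560   139 33346] [279.7 378. ]
gray samples [[ 77  80  87 112 115 116 120 117 118 117 122 120 115 115]
 [ 17  85  86 122 112 120 117 111 118 124 118 113 120 114]
 [ 79  35  88  90 123 116 116 129 121 128 121 125 123 122]
 [ 82  83  91 120 120 124 127 129 127 132 121 116 129 121]
 [119 119 120 122 120 122 125 126 126 129 121 123 121 120]
 [119 120 127 122 126  73  64  63  73 122 123 118 117 122]
 [115 121 123 143 141  69  70  69 117 125 126 128 117 117]
 [121 120 126 137  71  71 120 124 124 121  91 121 122 117]
 [114 119 117  59  30  79 116 123 118 123  32  31 119 114]
 [119  21  23  17  19 119 121 123 118 119  57   3  18  21]
 [ 13  20   0  14  11 117  28  25  30 118  19   9  12   4]]
```

Run:
```python
from h import *
np.set_printoptions(suppress=True,precision=1,linewidth=200)
im=cv2.imread('pics/w4.png'); c=calibration('wrist'); g=cv2.cvtColor(im,cv2.COLOR_BGR2GRAY)
print('handle rows'); 
for y in range(100,245,8): 
    r=g[y:y+2,270:340].mean(0); k=np.where(r<50)[0]; print(y,(k.min()+270,k.max()+270) if len(k) else None)
b=cv2.GaussianBlur(g,(5,5),0)
for x,y in[(236,160),(357,102),(351,212)]: print(b[y-20:y+32:4,x-28:x+29:4])
```

```text
handle rows
100 None
108 None
116 (np.int64(294), np.int64(303))
124 (np.int64(293), np.int64(304))
132 (np.int64(294), np.int64(304))
140 (np.int64(294), np.int64(304))
148 (np.int64(294), np.int64(304))
156 (np.int64(294), np.int64(304))
164 (np.int64(294), np.int64(304))
172 (np.int64(294), np.int64(304))
180 (np.int64(295), np.int64(304))
188 (np.int64(294), np.int64(305))
196 (np.int64(294), np.int64(305))
204 (np.int64(295), np.int64(304))
212 None
220 None
228 None
236 None
244 None
[[122 124 120 119 127 128 128 129 129 129 129 129 129 129 130]
 [120 120 121 122 124 125 125 126 125 126 126 126 125 126 125]
 [123 120 122 120 126 126 127 127 127 128 129 128 128 128 127]
 [123 120 121 123 123 125 120 119 121 126 126 125 124 125 125]
 [122 119 121 123 121 118 114 119 116 122 123 123 125 124 124]
 [120 123 121 119 121 119 117 121 122 121 124 125 124 124 125]
 [120 119 119 119 121 121 105 104 114 122 122 124 123 123 123]
 [116 119 120 121 119 107  77  73 109 124 125 123 123 125 125]
 [120 119 120  97  89  72  69  69  70  92  85  72  78  74  84]
 [118 109  81  72  70  68  68  69  69 
[... 1154 characters left out ...]
5 122]
 [ 71  91 124 123 123 123 122 122 122 122 121 121 122 124 123]
 [ 70 103 122 123 122 124 119 115 112 123 123 123 124 124 126]
 [ 74 114 125 124 125 124 120 123 119 118 123 122 123 125 122]
 [117 122 122 122 122 121 118 118 100 121 122 123 123 124 123]
 [121 122 122 122 123 123 120 113 118 122 122 122 123 121 121]
 [121 121 121 121 121 121 122 120 121 120 118 120 124 123 122]
 [118 121 123 118 122 120 117 123 123 123 124 124 125 121 122]
 [118 121 124 121 121 121 120 122 120 119 122 121 127 123 125]
 [121 124 124 120 119 122 120 124 122 122 129 125 121 121 125]
 [120 119 119 122 116 118 121 122 124 122 124 124 120 121 129]
 [122 121 118 119 118 120 123 122 123 123 122 125 126 123 123]]
```

Run:
```python
from h import *
import plan
np.set_printoptions(suppress=True,precision=1,linewidth=200)
im=cv2.imread('pics/w4.png'); c=calibration('wrist'); g=cv2.cvtColor(im,cv2.COLOR_BGR2GRAY)
L=onz(c,[(298.8,120),(299.7,200),(299.0,113.5),(299.8,210)],38); print(L,np.rad2deg(np.arctan2(*(L[0]-L[1])[[1,0]])), 'mid',L[2:].mean(0))
h=np.array([(233,156.5),(355,99),(351,209)]); print(fit2(POST,onz(c,h,4)[:,:2]))
# hole boxes by edges
b=cv2.GaussianBlur(g,(3,3),0); 
for (x,y),w in zip([(233,157),(355,99),(351,209)],range(3)):
    p=b[y-14:y+15,x-14:x+15].astype(int); print('\n'.join(''.join('%4d'%v for v in r[::1]) for r in p[::2]))
# frame from w3 (pose then)
```

```text
[[512.1 358.9  38. ]
 [491.8 281.8  38. ]
 [513.9 364.7  38. ]
 [489.1 271.4  38. ]] 75.2789123034473 mid [501.5 318.1  38. ]
(array([501. , 320.2]), np.float64(-15.626086467675167), array([1.7, 0.6, 1.5]))
 123 123 123 124 125 126 126 126 126 126 127 126 126 126 127 126 126 127 127 126 126 127 128 127 127 127 127 127 127
 123 121 119 119 122 123 122 123 124 124 124 124 124 123 123 124 125 125 125 125 124 125 124 124 124 126 125 125 125
 122 120 116 117 122 125 125 125 126 126 125 126 126 127 127 126 126 126 126 127 127 126 125 126 126 127 127 127 128
 120 120 121 124 126 127 128 128 128 127 127 128 128 128 128 128 127 127 128 128 129 129 129 129 129 128 128 128 128
 125 123 121 123 126 127 127 128 128 127 126 127 127 126 125 124 124 124 124 125 126 126 127 127 127 127 127 127 127
 124 123 121 118 118 121 122 122 123 124 123 120 117 113 111 112 115 116 114 112 112 117 120 122 124 125 125 125 124
 123 123 122 120 120 121 122 123 122 121 117 111 108 112 116 118 119 119 117 116 116 114 112 115 120 124 125 125 125
 122 123 123 122 121 120 121 121 121 116 108 106 113 117 118 118 119 119 1
[... 3671 characters left out ...]
122 122 122 122 122 122 122 122 120 116 114 113 113 112 112 110 104  97  95 101 112 120 123 123 123 123 122 122 121
 122 123 123 122 122 123 124 123 122 120 116 112 108 105 103 103 104 107 112 118 122 123 122 122 122 123 123 122 123
 124 123 123 122 123 124 124 123 123 123 122 122 121 121 122 121 122 122 123 123 122 122 123 123 122 122 122 122 122
 123 123 123 122 123 123 123 122 123 124 124 123 123 123 123 123 123 121 121 122 122 122 121 121 122 121 120 120 120
 121 120 120 121 121 120 119 120 120 119 120 121 120 118 118 119 120 121 122 120 118 119 120 121 119 116 116 119 120
 120 121 123 124 123 122 120 118 117 116 116 117 120 122 123 122 123 122 122 121 121 122 123 124 124 124 124 124 124
```

Run:
```python
from h import *
import plan
np.set_printoptions(suppress=True,precision=2,linewidth=200)
c=calibration('wrist'); s=get_obs();
h=np.array([(235.5,158.5),(355.8,99),(351,209)]); print('cover',fit2(POST,onz(c,h,4)[:,:2]))
# rebuild w3 calibration
p=np.array(s['position']);R=np.array(s['eef_rot']); Rc=cv2.Rodrigues(np.array(c['rvec'],float))[0];tc=np.ravel(c['tvec'])
A=Rc@R; b=Rc@p+tc   # cam = A tool + b
np.savez('cam.npz',A=A,b=b)
a=np.deg2rad(-46.09);R3=np.array([[-np.sin(a),np.cos(a),0],[np.cos(a),np.sin(a),0],[0,0,-1.]]).copy()
R3=np.array([[-np.sin(a),np.cos(a),0],[np.cos(a),np.sin(a),0],[0,0,-1.]])
p3=np.array([524.6,-289.0,393.7]); Rw=A@R3.T; c3=dict(c); c3['rvec']=cv2.Rodrigues(Rw)[0]; c3['tvec']=b-Rw@p3
g=cv2.cvtColor(cv2.imread('pics/w3.png'),cv2.COLOR_BGR2GRAY)
h=holes(g,[(215,240),(307,97),(377,222)]); print(h); print('frame w3',fit2(POST,onz(c3,h,80)[:,:2]))
plan.state(); plan.plan(501.5,318.5,187,-15.2,12,-1)
```

```text
cover (array([501.9 , 319.07]), np.float64(-15.189076633376958), array([0.13, 0.25, 0.32]))
[[214.73 239.33]
 [306.65  97.72]
 [377.02 222.87]]
frame w3 (array([ 523.11, -286.65]), np.float64(-14.723025171959305), array([1.37, 1.17, 0.98]))
14.7 [481.2 303.8 419.3] ya -16.14 z [-0. -0. -1.] [0.5 0.2 0.1] 85.7 0.0
max 0.388
[[-1,0.033,0.026,0.387,0.0,0.001,-0.011],[-1,0.033,0.025,0.387,0.0,0.0,-0.012],[-1,0.034,0.026,0.388,0.0,0.001,-0.011],[-1,0.033,0.026,0.387,0.0,0.0,-0.012],[-1,0.033,0.025,0.387,0.0,0.001,-0.011],[-1,0.033,0.026,0.387,0.001,0.0,-0.012],[-1,0.033,0.026,0.387,-0.0,0.001,-0.011],[-1,0.032,0.026,0.388,-0.0,0.0,-0.011],[-1,0.033,0.026,0.387,-0.0,0.001,-0.012],[-1,0.033,0.026,0.387,-0.0,0.0,-0.011],[-1,0.033,0.026,0.387,-0.0,0.001,-0.012],[-1,0.032,0.026,0.387,0.0,0.0,-0.011]]
```

Call:
{"method": "play_rows", "body": {
  "steps": [
    [-1,0.033,0.026,0.387,0,0,-0.011],
    [-1,0.033,0.026,0.387,0,0,-0.011],
    [-1,0.033,0.026,0.387,0,0,-0.011],
    [-1,0.033,0.026,0.387,0,0,-0.011],
    [-1,0.033,0.026,0.387,0,0,-0.011],
    [-1,0.033,0.026,0.387,0,0,-0.011],
    [-1,0.033,0.026,0.387,0,0,-0.011],
    [-1,0.033,0.026,0.387,0,0,-0.011],
    [-1,0.033,0.026,0.387,0,0,-0.011],
    [-1,0.033,0.026,0.387,0,0,-0.011],
    [-1,0.033,0.026,0.387,0,0,-0.011],
    [-1,0.033,0.026,0.387,0,0,-0.011]
  ]
}}

```text
time: 15.9
position: [501.9, 318.5, 186.7]
eef_rot: [[0.263, 0.965, 0.001], [0.965, -0.263, -0.0], [-0.0, 0.001, -1.0]]
ft_force: [0.4, 0.0, -0.2]
width: 85.2
grasp_force: 0.0
```

Call:
{"method": "play_rows", "body": {
  "steps": [
    [1,0,0,0,0,0,0],
    [1,0,0,0,0,0,0],
    [1,0,0,0,0,0,0],
    [1,0,0,0,0,0,0],
    [1,0,0,0,0,0,0],
    [1,0,0,0,0,0,0],
    [1,0,0,0,0,0,0],
    [1,0,0,0,0,0,0],
    [1,0,0,0,0,0,0],
    [1,0,0,0,0,0,0],
    [1,0,0,0,0,0,0],
    [1,0,0,0,0,0,0]
  ]
}}

```text
time: 17.1
position: [501.9, 319.8, 188.5]
eef_rot: [[0.261, 0.965, 0.002], [0.965, -0.261, 0.001], [0.001, 0.002, -1.0]]
ft_force: [0.3, -0.6, 6.2]
width: 11.0
grasp_force: 59.6
```

Run:
```python
from h import *
import plan; plan.state()
for i in range(4): camera('side'); plan.state()
```

```text
17.1 [501.9 319.8 188.5] ya -15.16 z [ 0.0019  0.001  -1.    ] [ 0.3 -0.6  6.2] 11.0 59.6
17.15 [501.8 319.7 188.5] ya -15.15 z [ 0.0018  0.001  -1.    ] [ 0.3 -1.3  7.1] 10.7 59.6
17.2 [501.8 319.8 188.5] ya -15.16 z [ 0.0018  0.001  -1.    ] [-0.  -1.   7.2] 10.5 59.6
17.25 [501.9 319.7 188.5] ya -15.16 z [ 0.0019  0.001  -1.    ] [-0.8 -1.1  6.6] 10.9 59.6
17.3 [501.9 319.8 188.5] ya -15.16 z [ 0.0018  0.001  -1.    ] [-1.  -1.   6.6] 10.9 59.6
```

Gripped: opening about 11 mm, handle 12 mm. Lift straight up and check the weight and level.

Call:
{"method": "play_rows", "body": {
  "steps": [
    [1,0,0,-0.1,0,0,0],
    [1,0,0,-0.2,0,0,0],
    [1,0,0,-0.4,0,0,0],
    [1,0,0,-0.6,0,0,0],
    [1,0,0,-0.6,0,0,0],
    [1,0,0,-0.6,0,0,0],
    [1,0,0,-0.4,0,0,0],
    [1,0,0,-0.2,0,0,0],
    [1,0,0,0,0,0,0],
    [1,0,0,0,0,0,0],
    [1,0,0,0,0,0,0]
  ]
}}

```text
time: 18.4
position: [500.6, 319.1, 340.6]
eef_rot: [[0.261, 0.965, -0.003], [0.965, -0.261, -0.002], [-0.002, -0.002, -1.0]]
ft_force: [0.2, 0.1, -2.7]
width: 10.7
grasp_force: 58.7
```

```bash
python3 plan.py 524 -288 342 -14.6 33 1
python3 - <<'E'
from h import *
np.set_printoptions(suppress=True,precision=1,linewidth=250)
im,c=snap('wrist','w5'); g=cv2.cvtColor(im,cv2.COLOR_RGB2GRAY)
s=get_obs();p=np.array(s['position']);R=np.array(s['eef_rot'])
L=[(y,x,184.5) for x,y in POST]  # tool x = cover y, tool y = cover x
print(proj(c,np.array(L)@R.T+p), proj(c,np.array([(75,-82.5,184.5),(75,82.5,184.5),(-75,-82.5,184.5)])@R.T+p))
b=cv2.GaussianBlur(g,(5,5),0); print(b[0:420:14,0:560:14])
E
```

```text
18.4 [500.6 319.1 340.6] ya -15.15 z [-0.0026 -0.0017 -1.    ] [ 0.2  0.1 -2.7] 10.7 58.7
max 0.353
[[1.0,-0.351,0.11,-0.0,-0.001,0.001,-0.002],[1.0,-0.352,0.11,-0.001,-0.0,0.0,-0.003],[1.0,-0.351,0.109,0.0,-0.001,0.001,-0.002],[1.0,-0.352,0.11,-0.0,-0.0,0.0,-0.003],[1.0,-0.352,0.109,-0.001,-0.001,0.001,-0.002],[1.0,-0.351,0.109,0.0,-0.0,0.0,-0.002],[1.0,-0.352,0.11,-0.0,-0.001,0.001,-0.003],[1.0,-0.352,0.109,-0.001,-0.0,0.001,-0.002],[1.0,-0.351,0.109,-0.0,-0.001,0.0,-0.003],[1.0,-0.352,0.109,-0.001,-0.0,0.001,-0.002],[1.0,-0.352,0.109,0.0,-0.001,0.0,-0.002],[1.0,-0.352,0.108,-0.0,-0.0,0.001,-0.003],[1.0,-0.351,0.109,-0.001,-0.001,0.001,-0.002],[1.0,-0.352,0.108,-0.0,-0.0,0.0,-0.003],[1.0,-0.352,0.109,-0.001,-0.001,0.001,-0.002],[1.0,-0.352,0.108,-0.001,-0.0,0.0,-0.003],[1.0,-0.352,0.108,-0.0,-0.001,0.001,-0.002],[1.0,-0.352,0.108,-0.001,-0.0,0.0,-0.002],[1.0,-0.352,0.109,-0.0,-0.001,0.001,-0.003],[1.0,-0.352,0.107,-0.001,-0.0,0.001,-0.002],[1.0,-0.352,0.108,-0.001,-0.001,0.0,-0.003],[1.0,-0.352,0.108,-0.0,-0.0,0.001,-0.002],[1.0,-0.353,0.107,-0.001,-0.001,0.0,-0.002],[1.0,-0.352,0.108,-0.0,-0.0,0.001,-0.003],[1.0,-0.352,0.107,-0.001,-0.001,0.0,-0.002],[1.0,-0.352,0.108,-0.001,-0.0,0.001,-0.003],[1.0,-0.352,0.107,-0.001,-0.001,0.001,-0.002],[1.0,-0.353,0.107,-0.0,-0.0,0.0,-0.002],[1.0,-0.352,0.107,-0.001,-0.001,0.001,-0.003],[1.0,-0.352,0.107,-0.001,-0.0,0.0,-0.002],[1.0,-0.353,0.107,-0.001,-0.001,0.001,-0.003],[1.0,-0.352,0.106,-0.001,-0.0,0.001,-0.002],[1.0,-0.353,0.107,-0.0,-0.001,0.0,-0.002]]
[[145.4 273.5]
 [424.1 149. ]
 [395.8 372.7]] [[ 91.2 113.9]
 [480.  114. ]
 [137.5 393.4]]
[[ 92  94  94 ... 136 134 137]
 [ 94  95  95 ... 136 135 131]
 [ 94  95  55 ... 138 136 135]
 ...
 [136 140 136 ... 135 139 128]
 [135 139 135 ... 104 112 117]
 [131 133 136 ...  17  90 121]]
```

The cover hangs at about 2.7 N. Carry it over to the frame, still high.

Call:
{"method": "play_rows", "body": {
  "steps": [
    [1,-0.2,0.06,0,0,0,0],
    [1,-0.352,0.109,0,0,0,0],
    [1,-0.352,0.109,0,0,0,0],
    [1,-0.352,0.109,0,0,0,0],
    [1,-0.352,0.109,0,0,0,0],
    [1,-0.352,0.109,0,0,0,0],
    [1,-0.352,0.109,0,0,0,0],
    [1,-0.352,0.109,0,0,0,0],
    [1,-0.352,0.109,0,0,0,0],
    [1,-0.352,0.109,0,0,0,0],
    [1,-0.352,0.109,0,0,0,0],
    [1,-0.352,0.109,0,0,0,0]
  ]
}}

```text
time: 19.65
position: [508.4, 103.5, 342.3]
eef_rot: [[0.264, 0.965, -0.0], [0.965, -0.264, -0.001], [-0.001, 0.0, -1.0]]
ft_force: [0.4, 0.7, -2.7]
width: 10.9
grasp_force: 58.7
```

Call:
{"method": "play_rows", "body": {
  "steps": [
    [1,-0.352,0.109,0,0,0,0],
    [1,-0.352,0.109,0,0,0,0],
    [1,-0.352,0.109,0,0,0,0],
    [1,-0.352,0.109,0,0,0,0],
    [1,-0.352,0.109,0,0,0,0],
    [1,-0.352,0.109,0,0,0,0],
    [1,-0.352,0.109,0,0,0,0],
    [1,-0.352,0.109,0,0,0,0],
    [1,-0.352,0.109,0,0,0,0],
    [1,-0.352,0.109,0,0,0,0],
    [1,-0.352,0.109,0,0,0,0],
    [1,-0.352,0.109,0,0,0,0]
  ]
}}

```text
time: 20.85
position: [515.4, -117.1, 342.4]
eef_rot: [[0.264, 0.965, -0.0], [0.965, -0.264, -0.0], [-0.0, -0.0, -1.0]]
ft_force: [-0.2, 0.2, -2.6]
width: 11.0
grasp_force: 58.7
```

Call:
{"method": "play_rows", "body": {
  "steps": [
    [1,-0.352,0.107,0,0,0,0],
    [1,-0.352,0.107,0,0,0,0],
    [1,-0.352,0.107,0,0,0,0],
    [1,-0.352,0.107,0,0,0,0],
    [1,-0.352,0.107,0,0,0,0],
    [1,-0.3,0.09,0,0,0,0],
    [1,-0.2,0.06,0,0,0,0],
    [1,0,0,0,0,0,0],
    [1,0,0,0,0,0,0],
    [1,0,0,0,0,0,0]
  ]
}}

```text
time: 21.85
position: [520.4, -231.3, 342.1]
eef_rot: [[0.26, 0.966, -0.0], [0.966, -0.26, 0.001], [0.001, -0.0, -1.0]]
ft_force: [0.1, 0.4, -2.3]
width: 11.1
grasp_force: 58.7
```

```bash
cat > inhand.py <<'E'
from h import *
import sys, plan
np.set_printoptions(suppress=True,precision=2,linewidth=200)
plan.state()
im,c=snap('wrist',sys.argv[1]); g=cv2.GaussianBlur(cv2.cvtColor(im,cv2.COLOR_RGB2GRAY),(3,3),0)
s=get_obs();p=np.array(s['position']);R=np.array(s['eef_rot'])
L=np.array([(y,x,184.5) for x,y in POST]); q=proj(c,L@R.T+p); print('pred',q)
for x,y in q.round().astype(int):
    print((x,y))
    print('\n'.join(' '.join('%3d'%v for v in r) for r in g[y-30:y+31:3,x-33:x+34:3]))
E
python3 inhand.py w6
```

```text
21.85 [ 520.4 -231.3  342.1] ya -15.06 z [-0.  0. -1.] [ 0.1  0.4 -2.3] 11.1 58.7
pred [[145.36 273.63]
 [424.06 148.95]
 [395.79 372.75]]
(np.int64(145), np.int64(274))
 76  75  76  77  77  77  77  77  76  77  77  78  77  77  76  76  77  76  76  77  77  76  78
 76  76  76  76  75  76  75  76  75  75  77  76  77  77  75  76  76  75  77  77  76  77  76
 76  78  76  78  77  76  77  77  78  77  77  77  78  77  77  78  76  77  78  78  77  77  77
 78  79  78  79  78  78  78  78  77  78  78  79  77  78  77  79  78  78  78  78  79  79  78
 80  79  79  78  79  78  78  78  78  79  79  78  77  79  77  78  78  79  78  78  78  78  77
 78  79  78  78  78  79  78  78  78  77  79  77  78  77  77  78  78  76  77  78  77  76  78
 80  75  75  75  75  75  75  74  76  80  79  78  76  76  75  75  75  75  76  75  75  75  75
 98  77  75  76  76  77  73  76  81  78  77  78  79  80  76  76  76  76  75  75  76  76  74
127  77  77  75  76  75  67 118 133 122 110 105 113  96  94  75  76  76  76  76  76  75  75
130  80  76  75  74  75  62 120 134 138 138 138 137 137 138 101  73  74  74  75  74  74  74
137  88  7
[... 4227 characters left out ...]
  19  14  18  15  44 113 129 128  71  20  21  24  24  25
 13  16  15  18  14  15  15  16  16  12  18  16  14  15  26  95 129 126  68  18  21  22  23
 10  14  15  16  16  18  16  16  18  14  14  16  14  14  16  18  71 128 121  31  18  18  23
 13  10  12  12  14  15  14  16  18  16  14  16  13  18  14  14  13  50 114  69  14  26  21
 11  12  14  11  11  10  17  15  11  11  13  14  14  11  16  15  16  12  31  60  19  22  20
 10  14  14  12  14  14  12  12  16  11  14  13  13  15  10  14  15  14  12  17  14  17  21
 14  14  10  16  10  15  12  12  11  16  10  14  13  10  14  13  15  11  14  16  14  16  19
 11   9  12  11  13  15   9  17  14  16  15  11  16  13  13  12  15  15  13  16  13  14  19
```

Cover holes in hand match the prediction within about 1.5 mm: hole0 at (145,275) and hole1 at (420.5,150). My row count left it 57 mm short of the frame, so I'll fit the in-hand offset and plan the rest.

Run:
```python
from h import *
import plan
np.set_printoptions(suppress=True,precision=2)
c=calibration('wrist');s=get_obs();p=np.array(s['position']);R=np.array(s['eef_rot'])
for d in(184.5,186,187.5):
    P=onz(c,[(145,275.5),(420.5,149.8)],p[2]-d); o,t,e=fit2(POST[:2],P[:,:2]); print(d,o-p[:2],t,e, 'tool',R[:2,:2].T@(o-p[:2]))
plan.state(); plan.plan(524.6,-288,300,-14.6,8,1)
```

```text
184.5 [-0.78 -0.3 ] -14.589731427637759 [0.39 0.39] tool [-0.5  -0.68]
186 [-0.95 -0.77] -14.589731427637766 [0.3 0.3] tool [-0.99 -0.71]
187.5 [-1.11 -1.24] -14.589731427637762 [0.99 0.99] tool [-1.48 -0.75]
21.9 [ 520.4 -231.2  342.1] ya -15.05 z [-0.  0. -1.] [-0.5 -0.  -2.6] 10.7 58.7
max 0.135
[[1,-0.134,0.047,0.105,-0.0,-0.001,-0.008],[1,-0.135,0.047,0.105,-0.001,-0.001,-0.008],[1,-0.134,0.046,0.106,-0.0,-0.0,-0.009],[1,-0.135,0.047,0.105,-0.001,-0.001,-0.008],[1,-0.134,0.046,0.105,0.0,-0.001,-0.008],[1,-0.135,0.047,0.105,-0.0,-0.001,-0.008],[1,-0.135,0.046,0.106,-0.001,-0.0,-0.008],[1,-0.134,0.046,0.105,-0.0,-0.001,-0.008]]
```

Call:
{"method": "play_rows", "body": {
  "steps": [
    [1,-0.134,0.047,0.105,0,0,-0.008],
    [1,-0.135,0.047,0.105,0,0,-0.008],
    [1,-0.134,0.047,0.105,0,0,-0.008],
    [1,-0.135,0.046,0.105,0,0,-0.008],
    [1,-0.134,0.046,0.105,0,0,-0.008],
    [1,-0.135,0.046,0.105,0,0,-0.008],
    [1,-0.134,0.046,0.105,0,0,-0.008],
    [1,-0.134,0.046,0.105,0,0,-0.008],
    [1,0,0,0,0,0,0],
    [1,0,0,0,0,0,0],
    [1,0,0,0,0,0,0]
  ]
}}

```text
time: 23.0
position: [524.5, -288.8, 300.4]
eef_rot: [[0.253, 0.967, 0.0], [0.967, -0.253, 0.0], [0.0, 0.0, -1.0]]
ft_force: [0.4, 0.8, -3.2]
width: 10.8
grasp_force: 58.7
```

Run:
```python
from h import *
import plan; plan.state()
for i in range(3): camera('side'); plan.state()
plan.plan(524.8,-288,281,-14.6,5,1)
```

```text
23.0 [ 524.5 -288.8  300.4] ya -14.68 z [ 3.e-04  3.e-04 -1.e+00] [ 0.4  0.8 -3.2] 10.8 58.7
23.05 [ 524.5 -288.7  300.5] ya -14.67 z [ 5.e-04  2.e-04 -1.e+00] [-0.1 -0.1 -2.5] 10.4 58.7
23.1 [ 524.5 -288.7  300.6] ya -14.67 z [ 5.e-04  1.e-04 -1.e+00] [-0.5  0.4 -2.6] 10.9 58.7
23.15 [ 524.5 -288.8  300.6] ya -14.67 z [ 6.e-04  0.e+00 -1.e+00] [ 0.6 -0.4 -2.2] 10.4 58.7
max 0.079
[[1,0.003,0.0,0.078,0.001,-0.0,-0.002],[1,0.003,0.001,0.079,0.001,-0.001,-0.002],[1,0.004,0.0,0.078,0.001,0.0,-0.002],[1,0.003,0.0,0.078,0.001,-0.0,-0.002],[1,0.003,0.001,0.078,0.001,-0.0,-0.002]]
```

Call:
{"method": "play_rows", "body": {
  "steps": [
    [1,0.003,0,0.078,0,0,-0.002],
    [1,0.003,0,0.078,0,0,-0.002],
    [1,0.003,0,0.078,0,0,-0.002],
    [1,0.003,0,0.078,0,0,-0.002],
    [1,0.003,0,0.078,0,0,-0.002],
    [1,0,0,0,0,0,0],
    [1,0,0,0,0,0,0],
    [1,0,0,0,0,0,0]
  ]
}}

```text
time: 23.95
position: [524.5, -288.5, 280.9]
eef_rot: [[0.253, 0.968, 0.0], [0.968, -0.253, -0.0], [-0.0, 0.0, -1.0]]
ft_force: [-0.2, 0.7, -2.2]
width: 11.1
grasp_force: 58.7
```

```bash
cat > chk.py <<'E'
from h import *
import plan; plan.state()
np.set_printoptions(suppress=True,precision=2,linewidth=200)
im,c=snap('wrist','w7'); g=cv2.GaussianBlur(cv2.cvtColor(im,cv2.COLOR_RGB2GRAY),(3,3),0)
s,cs=snap('side','s7')
a=np.deg2rad(-14.6);R=np.array([[np.cos(a),-np.sin(a)],[np.sin(a),np.cos(a)]]); H=POST@R.T+[523.6,-288.1]
print('pred post tops',proj(c,np.c_[H,[80]*3]),'cover top holes',proj(c,np.c_[H,[95.5]*3]))
for x,y in proj(c,np.c_[H,[95.5]*3])[:2].round().astype(int):
    print((x,y)); print('\n'.join(' '.join('%3d'%v for v in r) for r in g[y-26:y+27:2,x-28:x+29:2]))
E
python3 chk.py
```

```text
23.95 [ 524.5 -288.5  280.9] ya -14.64 z [ 3.e-04 -1.e-04 -1.e+00] [-0.2  0.7 -2.2] 11.1 58.7
pred post tops [[154.43 259.07]
 [408.57 144.04]
 [385.58 352.27]] cover top holes [[143.64 272.6 ]
 [420.58 148.27]
 [393.24 371.28]]
(np.int64(144), np.int64(273))
 77  77  77  75  77  77  77  77  78  77  78  78  78  78  78  77  78  79  77  78  78  78  78  78  78  77  78  79  78
 78  77  78  77  78  78  78  79  78  79  78  78  78  78  78  78  78  77  77  78  79  78  79  79  79  79  79  79  78
 79  79  79  79  79  79  78  79  80  79  80  78  79  79  79  78  80  79  78  79  80  81  79  79  80  79  80  79  80
 80  80  80  81  80  80  81  80  81  80  80  79  79  78  79  79  80  80  80  80  79  80  79  81  81  79  80  81  80
 80  80  79  79  79  80  80  79  79  80  79  80  79  80  80  80  80  80  79  78  80  80  79  80  81  79  80  80  80
 81  81  82  81  81  80  81  80  81  81  80  81  81  81  81  80  80  80  79  79  80  80  81  80  82  80  81  81  81
 79  78  79  80  80  78  79  80  79  79  79  78  78  79  78  78  79  80  80  80  79  79  79  79  80  78  79  79  80
 78  78  77  78  77  77  77 
[... 4754 characters left out ...]
 144
155 155 155 155 152 152 152 150 137 118 106 100  96  93  88  88  91 118 141 148 147 148 149 149 148 148 148 148 147
154 154 154 153 151 150 151 150 149 144 133 122 115 115 119 127 136 144 147 147 147 147 148 147 146 147 146 147 147
153 153 152 151 150 148 148 148 148 148 148 146 146 144 145 146 147 146 145 144 145 144 146 146 145 145 144 145 145
152 151 151 153 150 148 148 149 147 149 148 148 148 147 146 146 144 145 146 144 145 144 146 146 144 146 144 145 144
153 153 152 152 150 148 149 149 148 147 148 148 148 147 146 147 146 147 145 146 146 145 147 146 145 146 146 146 145
149 149 148 148 146 146 146 145 144 145 145 143 144 144 144 144 144 145 143 143 144 143 144 144 144 144 144 144 143
```

Through cover hole1 the threaded hole shows at about (408.6,145), predicted (408.6,144). The cover holes are at (420,149) and (143.5,274), predicted (420.6,148.3) and (143.6,272.6). Alignment is within about 0.6 mm. One small trim, settle, and hand in.

Call:
{"method": "play_rows", "body": {
  "steps": [
    [1,0.009,0,0.02,0,0,0],
    [1,0,0,0,0,0,0],
    [1,0,0,0,0,0,0],
    [1,0,0,0,0,0,0],
    [1,0,0,0,0,0,0],
    [1,0,0,0,0,0,0],
    [1,0,0,0,0,0,0],
    [1,0,0,0,0,0,0]
  ]
}}

```text
time: 24.85
position: [524.6, -288.0, 279.7]
eef_rot: [[0.253, 0.968, 0.0], [0.968, -0.253, 0.0], [0.0, 0.0, -1.0]]
ft_force: [-0.5, 0.4, -2.9]
width: 10.9
grasp_force: 58.7
```

```bash
python3 -c "
import plan; plan.state()
from h import *; print(np.abs(get_obs()['joint_vel']).max()); print(job.close_job())"
```

```text
24.85 [ 524.6 -288.   279.7] ya -14.64 z [ 0.  0. -1.] [-0.5  0.4 -2.9] 10.9 58.7
0.1261161374186709
the job is handed in; nothing more can be done
None
```

The wheel is home on its collar and released, and the cover was handed in held level and still about 10 mm above the posts, with its holes lined up to about 0.6 mm (holes 0 and 1 checked in the wrist camera, hole 2 hidden by the gripper), at 24.9 s of the 59 s allowed.

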